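# Open the jar in the covered jar well and hold its cap

### The job

Lift the loose cover plate off its pins on the steel jar well and lay it flat, handle up, on the worktop clear of the well. Then unscrew the tight cap of the jar that the well braces (counter-clockwise seen from above), stop turning when the threads let go, lift the cap straight off and finish while still holding it level in the gripper just above the jar's mouth, a few centimetres at most and touching only the gripper. The jar must stay down in its nest; leave the other things on the worktop alone.

Things in the scene. Friction and masses are not known exactly. Their poses are not given: they have to be found in the camera images.
- housing: jar well: fixed open steel box, 156 x 156 mm outside, 142 inside, rim 97 mm high. Origin: centre of its underside on the worktop. 8 mm pins stand 12 mm above the rim at x = y = +64 and -64 mm; 20 mm gussets in all corners. On its 7 mm floor a square nest, 59 mm wide, its top 29 mm above the worktop, keeps the jar central and from turning but does not hold it down.
- cover_grip (a point): grip point of the loose steel cover plate, 156 x 156 x 5 mm, 0.3 kg, lying on the rim with two 12 mm holes over the pins (clear after a 15 mm lift). Centre of its black bar handle: 14 mm wide (y), 90 long (x), 12 high, 22 mm gap under it, over the middle of the plate, 33 mm above its underside. Height 130 mm on the well, 33 mm when flat on the worktop. z up.
- jar_mouth (a point): centre of the rim of the loose glass jar, 0.45 kg: square body 57 x 57 x 45 mm, round neck 36 mm across (48 over the thread), 74 mm tall, its rim 81 mm above the worktop. x, y along its sides and the well's, z up. A spring plug in its mouth pushes the screwed-on cap up with about 8 N, so it is tight (up to 0.4 N m to turn); freed, the plug rises 3 mm.
- cap_center (a point): centre, half-way up, of the round ribbed steel screw cap on the jar under the cover: 58 mm diameter, 30 tall, 70 g; top 2 mm below the well's rim, 42 mm free all round in the well. Screwed on, this point is 1 mm below the jar's rim (rises 1 mm while turning); the lower edge is 15 mm below it. z along its axis, up; x turns with the cap.
- cocoa_jar_center (a point): bystander: small spice jar with a dark lid, 44 mm diameter, 96 mm tall, left of the work; point half-way up
- pitcher_center (a point): bystander: small steel milk pitcher, 68 x 96 x 86 mm, far right; point half-way up
- cup_center (a point): bystander: white espresso cup, 61 x 85 x 53 mm, left of the work; point half-way up
- cap: the same cap, origin at the centre of its underside, axes as above. Its turn (cap's x from the jar's x, counter-clockwise from above) starts at 0 to 0.3 rad; -0.1 is fully tight. The thread lets go at about 0.95 rad, from 1.05 to 1.3 it lifts straight off; do not turn it past 1.4 on the jar, where the next thread's stop begins.

How it is judged:
By the outcome, as a careful person would: the job done as asked, in the order asked, and still so for the second after the job is handed in, while the arm keeps its last pose, push and grip.
It also fails if it takes over 61 s, if anything falls off the work surface, if the arm or the gripper's body presses on something with over 40 N, if the wrist force passes 120 N, or if a joint passes its speed limit or range.

### The arm

A 6-joint arm with a two-finger parallel gripper is mounted at the origin on a cart in front of the work surface, level with it; the furniture and walls round the work are solid. World frame = base frame: x ahead of the robot, y to its left, z up, the work surface at z = 0. Lengths are in m, angles in rad, forces in N, time in s.
With the tool pointing down it reaches from about 0.3 to 0.875 m from the base axis. Payload 4.2 kg.
Tool frame: the origin (TCP) lies midway between the tips of the shut fingers; the grasp point (between the pads) lies 19 mm behind it; x points along the fingers, y is the direction in which the jaws open and shut, and the axes are right-handed (so a half turn about x gives the same grasp; the last joint's range is limited). The gripper opens to 85 mm and grips with 20 to 120 N. Pads are 22 mm wide; open, the fingers measure 114 mm over their backs; the gripper's body (76 mm by 85 mm) begins 54 mm behind the grasp point. The pads swing forward as they close: fully open they stand 13 mm farther back than shut.
Start: joints at [-1.341, 0.32, 1.565, -0, 1.257, -0.02], TCP at [0.142, -0.557, 0.198] pointing down, gripper open.
Joint ranges: [-3.11, 3.11], [-0.84, 2.01], [0.21, 2.61], [-1.34, 4.49], [0.05, 2.63], [-2.56, 2.56]. Speed limits (rad/s): [2.57, 2.57, 3.14, 3.14, 3.14, 3.14].

### API

Orientations are given as [roll, pitch, yaw] about the fixed x, y, z axes, in that order (R = Rz(yaw) Ry(pitch) Rx(roll)).
In Python, from station import ctrl gives the robot as it stands. The module is installed in compiled form; this text tells all that it offers.
- The arm moves only by the tool arm_command, never from a script. Its argument "rows" is a list of rows, each an object with "fingers": the finger opening in mm, from 0 to 85.4; "linear": the shift along the tool's x, y, z in mm, a list of three; "angular": the turn, a rotation vector about the tool's x, y, z in rad, a list of three. In form: [{"fingers": fingers, "linear": [tx, ty, tz], "angular": [rx, ry, rz]}, ...]. A call has 1 to 8 rows; each row shifts and turns the commanded pose from where the row before left it, along the tool's axes as they then stand; what a row does not reach is not made up. A row lasts 1/12 s, in which the tool goes at most 41.7 mm and 7.16 degrees, less where a joint would pass 70% of its speed; a pose out of reach is approached as far as the arm can. A call with a gripper value outside its range is refused whole. The fingers move at their own pace and stop on an object; "grip_force" is the grip in N (left out, the last holds). Time passes only in rows, so rows that do not move let the fingers close. It gives the time, the measured TCP pose, the force and the opening at its end, in the units of the state.
- ctrl.sense(): the state, without advancing time (a new reading comes with each control period).
- ctrl.capture(name): name is "side" or "top" or "wrist"; returns (picture, depth): 400x640x3 uint8, blue, green, red; 400x640 float32, m along the optical axis (not along the pixel's ray), 0 where there is no reading.
- ctrl.get_calibration(name): a dict with "K" (3x3 intrinsics, pixels), "R" (3x3) and "t" (3): a world point X has camera coordinates R X + t. Camera axes: x right, y down, z forward; pixel columns grow to the right and rows downward; lengths in m; the calibration is good to about 2 mm. A picture is of the moment at which its call begins: read the wrist's pose just before it. get_calibration takes no time and is no camera call; for the wrist camera it gives the pose at the moment of the call.
- ctrl.job_done(): hands the job in, once; it reports no verdict.
The state is a dict: "t": time; "joint_pos": joint angles; "qd": joint speeds; "joint_torque": joint torques, N m; "tool_pos": TCP position; "ee_rot": TCP orientation; "force": force on the tool from outside, world axes, zero at the start; "wrist_torque": the same for the moment, N m; "width": finger opening in m.
Only numpy, scipy, OpenCV 4.12 (cv2) and the standard library are available. Lean on these libraries where they do the work, as an engineer would, in place of code of your own. Each camera call takes 0.05 s, during which the arm holds its last target. There are 200 camera calls.

## Working session

There is one attempt and no reset: what is moved stays moved. The work goes in short steps, Python scripts to look and compute and a tool call to move; the robot and the scene stay as the last step left them, time stands still between calls to the robot, and variables do not carry over. Pictures are saved under pics/ and viewed, about 8 in all and at most 12, crops included, and the job is handed in when it is done.

Besides the shell and the picture viewer there is one more tool, called by a JSON object that holds its "op" and its "data". arm_command: Moves the arm, as the interface text tells. Its arguments: {"type":"object","properties":{"rows":{"type":"array","items":{"type":"object","properties":{"fingers":{"type":"number"},"linear":{"type":"array","items":{"type":"number"}},"angular":{"type":"array","items":{"type":"number"}}}}},"grip_force":{"type":"number"}},"required":["rows"]}

```bash
mkdir -p pics
cat > h.py <<'E'
import numpy as np, cv2
from station import ctrl
def shot(name):
    c=ctrl.get_calibration(name); p,d=ctrl.capture(name); return p,d,c
def pts(d,c):
    K,R,t=[np.array(c[k],float) for k in('K','R','t')]
    v,u=np.mgrid[:d.shape[0],:d.shape[1]]
    P=np.stack([(u-K[0,2])/K[0,0]*d,(v-K[1,2])/K[1,1]*d,d],-1)
    return (P-t.ravel())@R
E
python3 - <<'E'
from h import *
for n in('top','side'):
    p,d,c=shot(n); cv2.imwrite(f'pics/{n}0.png',p); np.savez(f'{n}0.npz',p=p,d=d,**c)
    print(n,c['K'][0],np.array(c['R']).round(3).tolist(),c['t'])
print(ctrl.sense())
E
```

```text
top [386.57391358   0.         317.62795983] [[0.02, -1.0, -0.002], [-0.981, -0.019, -0.193], [0.192, 0.006, -0.981]] [0.02181089 0.55212549 1.00986571]
side [478.62123486   0.         311.99138764] [[-0.949, -0.314, -0.016], [-0.256, 0.8, -0.542], [0.183, -0.511, -0.84]] [0.52181215 0.1845898  1.16659283]
{'t': 0.1, 'joint_pos': array([-1.34100425e+00,  3.20203755e-01,  1.56553497e+00,  8.61512384e-07,
        1.25741865e+00, -1.99700832e-02]), 'qd': array([-0.00027038, -0.00333063, -0.001546  ,  0.00057755,  0.0016892 ,
       -0.00122393]), 'joint_torque': array([ 4.40422655e-04, -4.16408587e+01, -2.34704715e+01,  4.10321957e-05,
        4.82818054e-03, -1.35391721e-05]), 'tool_pos': array([ 0.14203403, -0.55669043,  0.19768886]), 'ee_rot': array([-1.59128991,  1.5692316 ,  1.80006463]), 'force': array([0.45172335, 0.62348419, 0.0519773 ]), 'wrist_torque': array([ 0.01614516, -0.04503953, -0.01834554]), 'width': 0.08552580499578528}
```

View pics/top0.png

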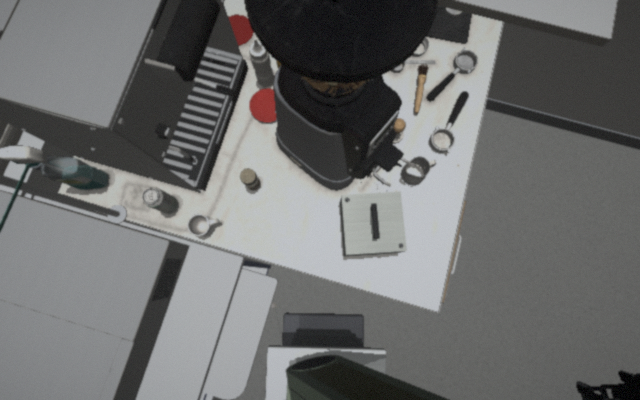

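View pics/side0.png

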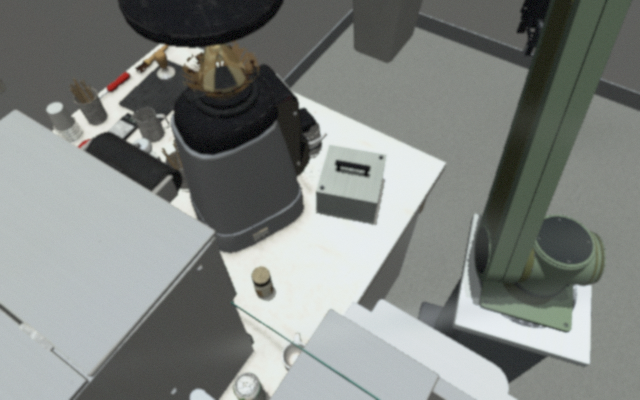

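The top view shows the well's plate at about (373,225), with the handle from (374,204) to (376,241) and the pins at (348,199) and (402,245). The spice jar is at (250,180), the cup at (203,227), and a large grinder stands behind the well. The side view shows the plate at (350,172). There is free worktop to the left of the well, towards the spice jar.

Run:
```python
from h import *
def load(n):
    z=np.load(n+'0.npz'); return z['p'],z['d'],z
def plane(c,uv,z):
    K,R,t=c['K'],c['R'],np.ravel(c['t']); o=-R.T@t; r=R.T@np.linalg.inv(K)@np.r_[uv,1]; return (o+r*(z-o[2])/r[2]).round(4)
for n in('top','side'):
    p,d,c=load(n); P=pts(d,c)
    ok=(d>0)
    m=ok&(abs(P[...,2]-.102)<.012)&(P[...,0]>.3)&(P[...,0]<.7)&(P[...,1]<.1)&(P[...,1]>-.4)
    nl,l,s,_=cv2.connectedComponentsWithStats(m.astype(np.uint8)); i=1+s[1:,4].argmax(); m=l==i
    print(n,s[i],np.median(P[m],0).round(4))
    hull=cv2.convexHull(np.argwhere(m)[:,::-1].astype(np.int32))
    q=cv2.minAreaRect(np.array([plane(c,h[0],.102)[:2] for h in hull],np.float32)); print('rect',q)
    # dark blobs inside hull
    M=np.zeros(m.shape,np.uint8); cv2.fillConvexPoly(M,hull,1)
    g=p.max(2); nl,l,s,ce=cv2.connectedComponentsWithStats(((g<75)&(M>0)).astype(np.uint8))
    for k in range(1,nl):
        if s[k,4]>3:
            uv=np.argwhere(l==k)[:,::-1]
            w=np.array([plane(c,x,.136 if s[k,4]>60 else .108)[:2] for x in uv],np.float32)
            print(s[k],ce[k].round(1),w.mean(0),cv2.minAreaRect(w))
    if n=='top':
        for nm,uv in dict(edgeFR=(439,310),edgeFL=(245,258),right=(480,120),grBL=(283,158),grFr=(330,188),porta=(385,185),basket=(415,180),sp=(250,190)).items(): print(nm,plane(c,uv,0))
        mm=ok&(P[...,2]>.015)&(P[...,2]<.3)
        # occupancy map 2cm
        for x in np.arange(.74,.22,-.02):
            r=''
            for y in np.arange(.34,-.34,-.02):
                k=ok&(abs(P[...,0]-x)<.01)&(abs(P[...,1]-y)<.01)
                if not k.any(): r+=' ';continue
                z=np.percentile(P[k][:,2],90); r+='.' if abs(z)<.015 else '_' if z<0 else str(min(9,int(z*20)))
            print('%.2f'%x,r)
```

```text
top [ 341  191   66   64 3401] [ 0.4781 -0.1075  0.1017]
rect ((0.4804674983024597, -0.11225816607475281), (0.15635445713996887, 0.15692545473575592), 4.758023262023926)
[371 204   8  35 185] [374.3 221.5] [ 0.47746333 -0.11078056] ((0.47905421257019043, -0.11069805175065994), (0.085869200527668, 0.01372548472136259), 4.355166912078857)
edgeFR [ 0.2556 -0.305   0.    ]
edgeFL [0.3855 0.2335 0.    ]
right [ 0.8097 -0.4505  0.    ]
grBL [0.6795 0.1377 0.    ]
grFr [ 0.5915 -0.0023  0.    ]
porta [ 0.6035 -0.1622  0.    ]
basket [ 0.6202 -0.2498  0.    ]
sp [0.581 0.23  0.   ]
0.74 9999995..1 788       77   11....0.
0.72 999999...157888     887   ......00
0.70 999999....49988999999999    .....0
0.68 999999....099999999999997  ..00...
0.66 99.........999999999999942..11110.
0.64 9..........99999999999964..01.11..
0.62 97...111....9999999999644430111...
0.60 97...111......999999974443..010...
0.58 9....111.........11044344.........
0.56 ...................22223322.......
0.54 ..................122222222.......
0.52 ...................22222222 ......
0.50 1..................222222222......
[... 1015 characters left out ...]
03213500977)
[332 197   3   2   5] [332.8 197.6] [ 0.50078 -0.02072] ((0.500415027141571, -0.021145010367035866), (0.004933186806738377, 0.0030041688587516546), 18.43488121032715)
[340 198   5   3   8] [341.9 199.2] [ 0.47814998 -0.022825  ] ((0.47816988825798035, -0.022730622440576553), (0.0037032589316368103, 0.011172862723469734), 85.65675354003906)
[346 199   9   3  12] [349.7 200.5] [ 0.45895    -0.02509166] ((0.45845577120780945, -0.02474718913435936), (0.020169375464320183, 0.005167422350496054), 4.118195056915283)
[356 202   3   2   4] [357.2 202.2] [ 0.43992501 -0.025775  ] ((0.43998509645462036, -0.026114651933312416), (0.002509618876501918, 0.005578531417995691), 75.4655532836914)
```

Run:
```python
from h import *
from scipy.spatial.transform import Rotation as Ro
for n in('top','side'):
    z=np.load(n+'0.npz'); P=pts(z['d'],z)[z['d']>0]
    for lo,hi in((.125,.16),(.16,.2),(.2,.3),(.3,.45),(.45,.7)):
        print(n,lo,[(round(y,2),round(float(np.percentile(q[:,0],1)),3)) for y in np.arange(-.3,.21,.05) for q in [P[(P[:,2]>lo)&(P[:,2]<hi)&(abs(P[:,1]-y)<.025)&(P[:,0]>.53)&(P[:,0]<.9)]] if len(q)>4])
s=ctrl.sense(); R=Ro.from_euler('xyz',s['ee_rot']).as_matrix(); print(R.round(3)); 
y=.083; 
for sg in(1,-1):
    ty=sg*np.array([-np.sin(y),np.cos(y),0]); tx=np.array([0,0,-1.]); T=np.stack([tx,ty,np.cross(tx,ty)],1)
    print(sg,Ro.from_matrix(R.T@T).as_rotvec().round(3))
c=ctrl.get_calibration('wrist'); Rw,t=np.array(c['R']),np.ravel(c['t']); print('cam in tool',R.T@(-Rw.T@t-s['tool_pos']), 'axis',R.T@Rw[2])
```

```text
top 0.125 [(np.float64(-0.15), 0.572), (np.float64(-0.1), 0.578), (np.float64(-0.05), 0.582), (np.float64(-0.0), 0.597), (np.float64(0.05), 0.61), (np.float64(0.1), 0.648), (np.float64(0.15), 0.691)]
top 0.16 [(np.float64(-0.2), 0.614), (np.float64(-0.15), 0.557), (np.float64(-0.1), 0.568), (np.float64(-0.05), 0.581), (np.float64(-0.0), 0.602), (np.float64(0.05), 0.613), (np.float64(0.1), 0.649), (np.float64(0.15), 0.693)]
top 0.2 [(np.float64(-0.15), 0.581), (np.float64(-0.1), 0.584), (np.float64(-0.05), 0.583), (np.float64(-0.0), 0.606), (np.float64(0.05), 0.616), (np.float64(0.1), 0.651), (np.float64(0.15), 0.701)]
top 0.3 [(np.float64(-0.15), 0.663), (np.float64(-0.1), 0.607), (np.float64(-0.05), 0.595), (np.float64(-0.0), 0.619), (np.float64(0.05), 0.627), (np.float64(0.1), 0.66), (np.float64(0.15), 0.71)]
top 0.45 [(np.float64(-0.3), 0.811), (np.float64(-0.25), 0.824), (np.float64(-0.2), 0.837), (np.float64(-0.1), 0.623), (np.float64(-0.05), 0.598), (np.float64(-0.0), 0.593), (np.float64(0.05), 0.596), (np.float64(0.1), 0.616), (np.float64(0.15), 0.675), (np.float64(0.2), 0.779
[... 504 characters left out ...]
(-0.0), 0.605), (np.float64(0.05), 0.615), (np.float64(0.1), 0.651), (np.float64(0.15), 0.698)]
side 0.3 [(np.float64(-0.15), 0.669), (np.float64(-0.1), 0.62), (np.float64(-0.05), 0.593), (np.float64(-0.0), 0.618), (np.float64(0.05), 0.627), (np.float64(0.1), 0.66), (np.float64(0.15), 0.709)]
side 0.45 [(np.float64(-0.05), 0.663), (np.float64(-0.0), 0.592), (np.float64(0.05), 0.595), (np.float64(0.1), 0.616), (np.float64(0.15), 0.674), (np.float64(0.2), 0.788)]
[[-0.     0.247 -0.969]
 [ 0.002 -0.969 -0.247]
 [-1.    -0.002 -0.   ]]
1 [-2.975e+00 -2.000e-03  0.000e+00]
-1 [0.167 0.    0.002]
cam in tool [-0.17585771 -0.00023022 -0.06878851] axis [9.63084168e-01 7.37922749e-04 2.69199444e-01]
```

{"op": "arm_command", "data": {"rows": [{"fingers": 85,"linear": [0,-24,-25],"angular": [0,0,0]},{"fingers": 85,"linear": [0,-24,-25],"angular": [0,0,0]},{"fingers": 85,"linear": [0,-24,-25],"angular": [0,0,0]},{"fingers": 85,"linear": [0,-24,-25],"angular": [0,0,0]},{"fingers": 85,"linear": [0,-24,-25],"angular": [0,0,0]},{"fingers": 85,"linear": [0,-24,-25],"angular": [0,0,0]},{"fingers": 85,"linear": [0,-24,-25],"angular": [0,0,0]},{"fingers": 85,"linear": [0,-24,-25],"angular": [0,0,0]}], "grip_force": 60}}

```text
t: 0.77
tool_pos: [0.2888, -0.32, 0.1982]
ee_rot: [-1.198, 1.57, 2.193]
force: [0.4, -0.8, -0.0]
width: 0.0851
```

{"op": "arm_command", "data": {"rows": [{"fingers": 85,"linear": [0,-24,-25],"angular": [0,0,0]},{"fingers": 85,"linear": [0,-24,-25],"angular": [0,0,0]},{"fingers": 85,"linear": [0,-24,-25],"angular": [0,0,0]},{"fingers": 85,"linear": [0,-24,-25],"angular": [0,0,0]},{"fingers": 85,"linear": [0,-24,-25],"angular": [0,0,0]},{"fingers": 85,"linear": [0,-24,-25],"angular": [0,0,0]},{"fingers": 85,"linear": [0,-24,-25],"angular": [0,0,0]},{"fingers": 85,"linear": [0,0,0],"angular": [-0.12,0,0]}]}}

```text
t: 1.43
tool_pos: [0.4189, -0.1112, 0.1982]
ee_rot: [-2.415, 1.568, 1.102]
force: [0.0, -0.3, -0.8]
width: 0.0851
```

{"op": "arm_command", "data": {"rows": [{"fingers": 85,"linear": [0,0,0],"angular": [-0.12,0,0]},{"fingers": 85,"linear": [0,0,0],"angular": [-0.12,0,0]},{"fingers": 85,"linear": [0,0,0],"angular": [-0.12,0,0]},{"fingers": 85,"linear": [0,0,0],"angular": [-0.12,0,0]},{"fingers": 85,"linear": [0,0,0],"angular": [-0.12,0,0]},{"fingers": 85,"linear": [0,0,0],"angular": [-0.12,0,0]},{"fingers": 85,"linear": [0,0,0],"angular": [-0.12,0,0]},{"fingers": 85,"linear": [0,0,0],"angular": [-0.12,0,0]}]}}

```text
t: 2.1
tool_pos: [0.4162, -0.1155, 0.198]
ee_rot: [-1.547, 1.57, 2.93]
force: [0.4, 0.0, 0.4]
width: 0.0849
```

{"op": "arm_command", "data": {"rows": [{"fingers": 85,"linear": [0,0,0],"angular": [-0.12,0,0]},{"fingers": 85,"linear": [0,0,0],"angular": [-0.12,0,0]},{"fingers": 85,"linear": [0,0,0],"angular": [-0.12,0,0]},{"fingers": 85,"linear": [0,0,0],"angular": [-0.12,0,0]},{"fingers": 85,"linear": [0,0,0],"angular": [-0.12,0,0]},{"fingers": 85,"linear": [0,0,0],"angular": [-0.12,0,0]},{"fingers": 85,"linear": [0,0,0],"angular": [-0.12,0,0]},{"fingers": 85,"linear": [0,0,0],"angular": [-0.12,0,0]}]}}

```text
t: 2.77
tool_pos: [0.4162, -0.1156, 0.1981]
ee_rot: [-2.482, 1.57, 2.956]
force: [0.0, 0.1, -1.0]
width: 0.0849
```

{"op": "arm_command", "data": {"rows": [{"fingers": 85,"linear": [0,0,0],"angular": [-0.12,0,0]},{"fingers": 85,"linear": [0,0,0],"angular": [-0.12,0,0]},{"fingers": 85,"linear": [0,0,0],"angular": [-0.12,0,0]},{"fingers": 85,"linear": [0,0,0],"angular": [-0.12,0,0]},{"fingers": 85,"linear": [0,0,0],"angular": [-0.12,0,0]},{"fingers": 85,"linear": [0,0,0],"angular": [-0.12,0,0]},{"fingers": 85,"linear": [0,0,0],"angular": [-0.12,0,0]},{"fingers": 85,"linear": [0,0,0],"angular": [0,0,0]}]}}

```text
t: 3.43
tool_pos: [0.4162, -0.1155, 0.1981]
ee_rot: [2.947, 1.57, 2.937]
force: [-0.2, -0.0, 0.4]
width: 0.0851
```

```bash
cat >> h.py <<'E'
from scipy.spatial.transform import Rotation as Ro
def go(x,y,z,yaw=None):
    "shift (mm) and turn in tool axes to TCP (x,y,z), tool y at angle yaw (rad), pointing down"
    s=ctrl.sense(); R=Ro.from_euler('xyz',s['ee_rot']).as_matrix()
    print('t',round(s['t'],2),'pos',s['tool_pos'].round(4),'q',s['joint_pos'].round(2),'F',s['force'].round(1),'T',s['wrist_torque'].round(2),'w',round(s['width'],4),'jaw',round(float(np.arctan2(R[1,1],R[0,1])),4),'tilt',R[:,0].round(4))
    print('shift',(R.T@(np.array([x,y,z])-s['tool_pos'])*1000).round(1))
    if yaw is not None:
        ty=np.array([np.cos(yaw),np.sin(yaw),0]); tx=np.array([0,0,-1.])
        print('turn',Ro.from_matrix(R.T@np.stack([tx,ty,np.cross(tx,ty)],1)).as_rotvec().round(3))
def dark(p,c,z,thr,lo):
    K,R,t=c['K'],c['R'],np.ravel(c['t']); o=-R.T@t
    n,l,s,ce=cv2.connectedComponentsWithStats((p.max(2)<thr).astype(np.uint8))
    for k in range(1,n):
        if s[k,4]>lo:
            uv=np.argwhere(l==k)[:,::-1]; r=np.c_[uv,np.ones(len(uv))]@np.linalg.inv(K).T@R
            w=(o+r*((z-o[2])/r[:,2])[:,None])[:,:2].astype(np.float32); print(s[k],cv2.minAreaRect(w))
E
python3 - <<'E'
from h import *
go(.48,-.111,.2,np.pi/2+.083)
p,d,c=shot('wrist'); cv2.imwrite('pics/w1.png',p); dark(p,c,.136,60,300)
E
```

```text
t 3.43 pos [ 0.4162 -0.1155  0.1981] q [-0.3   0.09  1.86 -0.    1.19 -1.86] F [-0.2 -0.   0.4] T [0. 0. 0.] w 0.0851 jaw 1.5609 tilt [-8.e-04  2.e-04 -1.e+00]
shift [-2.   5.2 63.8]
turn [-0.093 -0.001 -0.   ]
[ 300    0  128   36 3424] ((0.2998132109642029, -0.08916398137807846), (0.07967336475849152, 0.020053712651133537), 89.36813354492188)
[547   0  37  78 542] ((0.3139107823371887, 0.04014500975608826), (0.01133799273520708, 0.04647195711731911), 84.59881591796875)
[ 545   99   95   35 1209] ((0.3570171892642975, 0.07063408195972443), (0.06961976736783981, 0.01778058335185051), 75.98204803466797)
[ 229  145  178   58 5500] ((0.40047186613082886, -0.1197470873594284), (0.12521377205848694, 0.041429243981838226), 89.38146209716797)
[ 312  206   26  117 1972] ((0.4734433591365814, -0.11429611593484879), (0.0991564393043518, 0.014159252867102623), 4.683858871459961)
[    0   249   640   151 57580] ((0.529380738735199, -0.1202007532119751), (0.5557547211647034, 0.1419830471277237), 89.4139175415039)
```

View pics/w1.png

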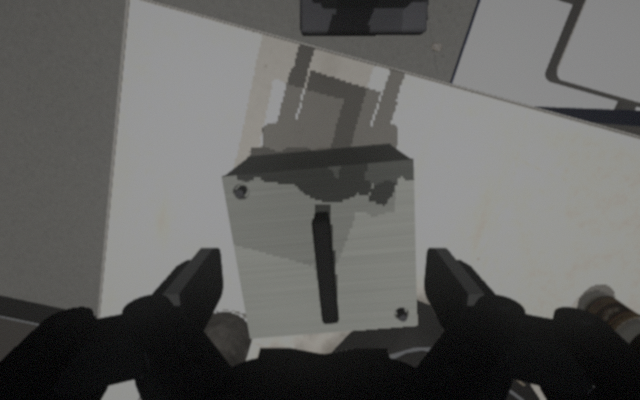

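The wrist view shows the plate from (222,175) to (416,335), with the handle centred at about (326,265) running along the well's x. The pins are at (240,190) and (402,314), and the jaws are open at the sides.

{"op": "arm_command", "data": {"rows": [{"fingers": 85,"linear": [0,0,0],"angular": [-0.093,0,0]},{"fingers": 85,"linear": [0,-1,31],"angular": [0,0,0]},{"fingers": 85,"linear": [0,-1,32],"angular": [0,0,0]},{"fingers": 60,"linear": [20,0,0],"angular": [0,0,0]},{"fingers": 50,"linear": [20,0,0],"angular": [0,0,0]},{"fingers": 40,"linear": [15,0,0],"angular": [0,0,0]},{"fingers": 40,"linear": [10,0,0],"angular": [0,0,0]},{"fingers": 40,"linear": [0,0,0],"angular": [0,0,0]}]}}

```text
t: 4.15
tool_pos: [0.4779, -0.1121, 0.1312]
ee_rot: [2.824, 1.566, 2.904]
force: [-0.7, 0.2, 0.2]
width: 0.0402
```

Run:
```python
from h import *
go(.479,-.112,.112,np.pi/2+.083)
p,d,c=shot('wrist'); cv2.imwrite('pics/w2.png',p)
```

```text
t 4.15 pos [ 0.4779 -0.1121  0.1312] q [-0.25  0.25  1.85 -0.    1.05 -1.9 ] F [-0.7  0.2  0.2] T [-0.03  0.   -0.04] w 0.0402 jaw 1.6501 tilt [-0.0047  0.0011 -1.    ]
shift [19.2 -0.   1.2]
turn [-0.004 -0.005 -0.002]
```

View pics/w2.png

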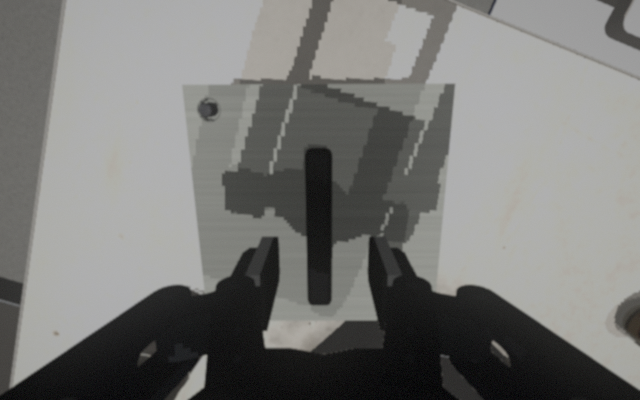

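The handle covers columns 305–331 and rows 148–303, and the finger faces are at columns 278 and 369. So the handle sits about 2 mm towards −y of the jaw centre.

Run:
```python
from h import *
p,d,c=shot('wrist'); m=p[140:310,285:360]; q=np.full_like(p,255); q[140:310,285:360]=m
dark(q,c,.136,45,300)
```

```text
[ 306  146   27  155 3719] ((0.4786149859428406, -0.11445388942956924), (0.08841230720281601, 0.013678465969860554), 4.9054951667785645)
```

{"op": "arm_command", "data": {"rows": [{"fingers": 40,"linear": [10,-2.3,0.6],"angular": [-0.003,-0.005,0]},{"fingers": 40,"linear": [9.5,0,0],"angular": [0,0,0]},{"fingers": 8,"linear": [0,0,0],"angular": [0,0,0]},{"fingers": 8,"linear": [0,0,0],"angular": [0,0,0]},{"fingers": 8,"linear": [0,0,0],"angular": [0,0,0]},{"fingers": 8,"linear": [0,0,0],"angular": [0,0,0]},{"fingers": 8,"linear": [0,0,0],"angular": [0,0,0]}]}}

```text
t: 4.83
tool_pos: [0.4807, -0.1148, 0.1144]
ee_rot: [-0.072, 1.565, 0.013]
force: [-0.4, 0.2, 0.3]
width: 0.0083
```

Run:
```python
from h import *
go(.4786,-.1145,.111,np.pi/2+.0856)
```

```text
t 4.83 pos [ 0.4807 -0.1148  0.1144] q [-0.26  0.26  1.88  0.    1.   -1.91] F [-0.4  0.2  0.3] T [ 0.03 -0.05  0.03] w 0.0083 jaw 1.6549 tilt [ 5.9e-03  1.0e-04 -1.0e+00]
shift [ 3.4  0.5 -2. ]
turn [-0.001  0.006  0.   ]
```

Run:
```python
from h import *
p,d,c=shot('wrist'); cv2.imwrite('pics/w3.png',p)
P=pts(d,c)
for u,v in((318,200),(312,220),(260,200),(400,200)): print(P[v,u].round(4))
```

```text
[ 0.4589 -0.119   0.1367]
[ 0.47   -0.1211  0.1342]
[ 0.4725 -0.152   0.1017]
[ 0.4654 -0.072   0.103 ]
```

View pics/w3.png

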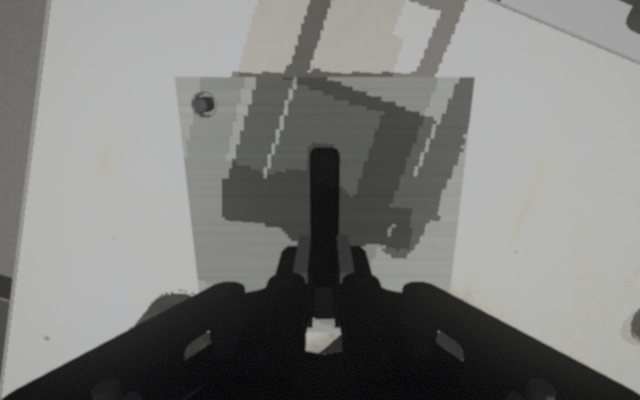

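The pads, at columns 308–340 and rows 240–285, appear to close on the handle. I'll squeeze fully and then test-lift.

{"op": "arm_command", "data": {"rows": [{"fingers": 0,"linear": [0,0,0],"angular": [0,0,0]},{"fingers": 0,"linear": [0,0,0],"angular": [0,0,0]},{"fingers": 0,"linear": [0,0,0],"angular": [0,0,0]}]}}

```text
t: 5.13
tool_pos: [0.4804, -0.1148, 0.114]
ee_rot: [-0.03, 1.566, 0.054]
force: [-0.4, 0.3, -0.7]
width: 0.0001
```

{"op": "arm_command", "data": {"rows": [{"fingers": 0,"linear": [-4,0,0],"angular": [0,0,0]},{"fingers": 0,"linear": [-4,0,0],"angular": [0,0,0]},{"fingers": 0,"linear": [0,0,0],"angular": [0,0,0]},{"fingers": 0,"linear": [0,0,0],"angular": [0,0,0]}]}}

```text
t: 5.47
tool_pos: [0.4806, -0.1149, 0.1224]
ee_rot: [-0.078, 1.565, 0.006]
force: [0.6, 0.1, 0.3]
width: -0.0001
```

Run:
```python
from h import *
s=ctrl.sense(); p,d,c=shot('wrist'); cv2.imwrite('pics/w4.png',p)
R=Ro.from_euler('xyz',s['ee_rot']).as_matrix()
def pr(X): 
    q=np.array(c['K'])@(np.array(c['R'])@X+np.ravel(c['t'])); return (q[:2]/q[2]).round(0)
T=s['tool_pos']; print(T,'tcp',pr(T),'grasp',pr(T-R[:,0]*.019))
P=pts(d,c)
for v in range(140,345,12): print(v,P[v,322].round(3),P[v,335].round(3),P[v,350].round(3),p[v,322])
cv2.imwrite('pics/w4c.png',cv2.convertScaleAbs(cv2.resize(p[130:350,220:430],None,fx=2.7,fy=2.7),alpha=2.2))
```

```text
[ 0.4805932  -0.1148756   0.12239339] tcp [323. 226.] grasp [323. 240.]
140 [ 0.436 -0.119  0.102] [ 0.436 -0.112  0.102] [ 0.435 -0.103  0.102] [80 84 83]
152 [ 0.437 -0.119  0.137] [ 0.437 -0.113  0.136] [ 0.442 -0.103  0.102] [25 26 26]
164 [ 0.443 -0.118  0.136] [ 0.443 -0.112  0.136] [ 0.448 -0.102  0.103] [18 21 19]
176 [ 0.449 -0.118  0.135] [ 0.449 -0.112  0.135] [ 0.456 -0.101  0.102] [25 25 25]
188 [ 0.455 -0.118  0.136] [ 0.455 -0.111  0.136] [ 0.463 -0.1    0.103] [16 18 19]
200 [ 0.461 -0.117  0.137] [ 0.461 -0.111  0.136] [ 0.471 -0.1    0.102] [19 15 19]
212 [ 0.468 -0.116  0.136] [ 0.467 -0.11   0.136] [ 0.478 -0.099  0.103] [13 15 15]
224 [ 0.474 -0.116  0.137] [ 0.474 -0.109  0.135] [ 0.485 -0.098  0.103] [22 25 22]
236 [ 0.47  -0.116  0.16 ] [ 0.469 -0.111  0.161] [ 0.493 -0.097  0.102] [18 17 16]
248 [ 0.47  -0.116  0.174] [ 0.469 -0.111  0.173] [ 0.473 -0.104  0.165] [23 24 26]
260 [ 0.47  -0.116  0.184] [ 0.47  -0.111  0.183] [ 0.473 -0.105  0.175] [20 18 18]
272 [ 0.469 -0.116  0.193] [ 0.469 -0.112  0.193] [ 0.468 -0.107  0.195] [19 19 21]
284 [ 0.412 -0.12   0.298] [ 0.468 -0.112  0.202] [ 0.467 -0.107  0.203] [20 20 20]
296 [ 0.479 -0.115  0.193] [ 0.469 -0.112  0.208] [ 0.468 -0.108  0.209] [18 19 19]
308 [ 0.483 -0.115  0.194] [ 0.469 -0.112  0.214] [ 0.463 -0.109  0.222] [19 18 21]
320 [ 0.489 -0.114  0.192] [ 0.473 -0.112  0.214] [ 0.463 -0.11   0.227] [19 19 19]
332 [ 0.644 -0.103  0.   ] [ 0.484 -0.111  0.205] [ 0.463 -0.11   0.231] [146 153 157]
344 [ 0.653 -0.102  0.007] [ 0.487 -0.11   0.206] [ 0.463 -0.11   0.235] [103 108 110]
```

View pics/w4c.png

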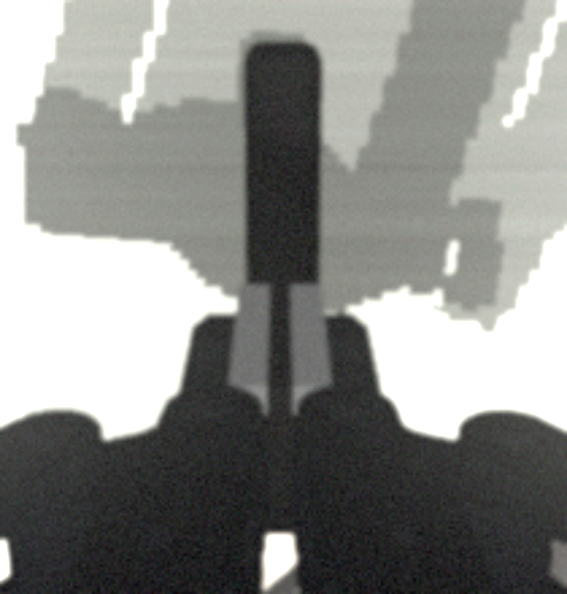

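The pads are closed above the handle: by depth their lower end is at z≈0.157, although the TCP reads 0.122. I'll check that against the side and top cameras.

Run:
```python
from h import *
s=ctrl.sense(); T=s['tool_pos']; print(T,s['width'],s['t'])
for n in('side','top','wrist'):
    p,d,c=shot(n); P=pts(d,c)
    m=(d>0)&(abs(P[...,0]-T[0])<.06)&(abs(P[...,1]-T[1])<.06)&(P[...,2]>.14)&(P[...,2]<.3)
    q=P[m]; print(n,len(q), [(round(lo,3),int(k.sum()),q[k].min(0).round(3)[:2].tolist(),q[k].max(0).round(3)[:2].tolist()) for lo in np.arange(.14,.24,.01) for k in [(q[:,2]>=lo)&(q[:,2]<lo+.01)] if k.sum()])
    if n=='side':
        K,R,t=np.array(c['K']),np.array(c['R']),np.ravel(c['t']); x=K@(R@T+t); u,v=(x[:2]/x[2]).astype(int); print(u,v)
        cv2.imwrite('pics/s5.png',cv2.resize(p[v-90:v+60,u-100:u+100],None,fx=4,fy=4,interpolation=cv2.INTER_CUBIC))
```

```text
[ 0.48036568 -0.11480242  0.12211809] 0.0004182852839696522 5.5167
side 482 [(np.float64(0.14), 1, [0.449, -0.113], [0.449, -0.113]), (np.float64(0.15), 3, [0.472, -0.11], [0.489, -0.108]), (np.float64(0.16), 17, [0.469, -0.116], [0.49, -0.099]), (np.float64(0.17), 19, [0.47, -0.108], [0.486, -0.098]), (np.float64(0.18), 1, [0.469, -0.109], [0.469, -0.109]), (np.float64(0.19), 3, [0.466, -0.111], [0.468, -0.101]), (np.float64(0.2), 11, [0.464, -0.105], [0.489, -0.08]), (np.float64(0.21), 13, [0.462, -0.104], [0.491, -0.096]), (np.float64(0.22), 23, [0.463, -0.109], [0.494, -0.076]), (np.float64(0.23), 18, [0.461, -0.103], [0.495, -0.06])]
351 167
top 87 [(np.float64(0.23), 6, [0.464, -0.067], [0.487, -0.056])]
wrist 50835 [(np.float64(0.15), 31, [0.469, -0.122], [0.47, -0.109]), (np.float64(0.16), 538, [0.468, -0.129], [0.475, -0.102]), (np.float64(0.17), 741, [0.468, -0.129], [0.475, -0.102]), (np.float64(0.18), 705, [0.468, -0.129], [0.475, -0.101]), (np.float64(0.19), 1374, [0.465, -0.144], [0.491, -0.089]), (np.float64(0.2), 4595, [0.464, -0.152], [0.492, -0.077]), (np.float64(0.21), 7534, [0.462, -0.16], [0.492, -0.071]), (np.float64(0.22), 10225, [0.461, -0.168], [0.491, -0.062]), (np.float64(0.23), 14081, [0.46, -0.175], [0.486, -0.055])]
```

View pics/s5.png

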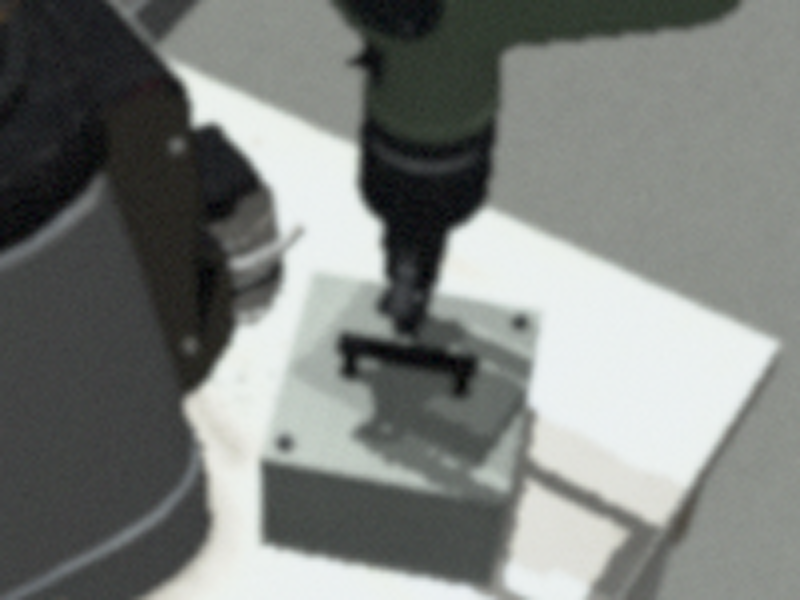

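The side view confirms it: the closed tips are at about (405,325) in the crop, clearly above the handle bar. So the real tips are about 35 mm higher than the reported TCP. The offset is purely axial, since x and y agree. From here I'll use tip z = TCP z + 0.035.

{"op": "arm_command", "data": {"rows": [{"fingers": 40,"linear": [0,0,-1.5],"angular": [0,0.005,0]},{"fingers": 40,"linear": [0,0,0],"angular": [0,0,0]},{"fingers": 40,"linear": [0,0,0],"angular": [0,0,0]},{"fingers": 40,"linear": [12,0,0],"angular": [0,0,0]},{"fingers": 40,"linear": [12,0,0],"angular": [0,0,0]},{"fingers": 40,"linear": [12,0,0],"angular": [0,0,0]},{"fingers": 40,"linear": [4,0,0],"angular": [0,0,0]},{"fingers": 40,"linear": [0,0,0],"angular": [0,0,0]}]}}

```text
t: 6.33
tool_pos: [0.478, -0.1147, 0.081]
ee_rot: [2.837, 1.568, 2.921]
force: [-0.1, 0.9, 0.6]
width: 0.0399
```

{"op": "arm_command", "data": {"rows": [{"fingers": 40,"linear": [3,0,0],"angular": [0,0,0]},{"fingers": 0,"linear": [0,0,0],"angular": [0,0,0]},{"fingers": 0,"linear": [0,0,0],"angular": [0,0,0]},{"fingers": 0,"linear": [0,0,0],"angular": [0,0,0]},{"fingers": 0,"linear": [0,0,0],"angular": [0,0,0]},{"fingers": 0,"linear": [0,0,0],"angular": [0,0,0]}]}}

```text
t: 6.83
tool_pos: [0.4793, -0.115, 0.0795]
ee_rot: [-0.376, 1.569, -0.292]
force: [0.2, 0.9, 4.2]
width: 0.0125
```

Run:
```python
from h import *
go(.479,-.1145,.076,np.pi/2+.0856)
p,d,c=shot('side'); cv2.imwrite('pics/s6.png',cv2.resize(p[77:227,251:451],None,fx=4,fy=4,interpolation=cv2.INTER_CUBIC))
```

```text
t 6.83 pos [ 0.4793 -0.115   0.0795] q [-0.26  0.3   1.92 -0.    0.91 -1.91] F [0.2 0.9 4.2] T [ 0.05  0.02 -0.  ] w 0.0125 jaw 1.655 tilt [ 1.4e-03 -4.0e-04 -1.0e+00]
shift [ 3.5  0.5 -0.2]
turn [-0.001  0.001  0.001]
```

View pics/s6.png

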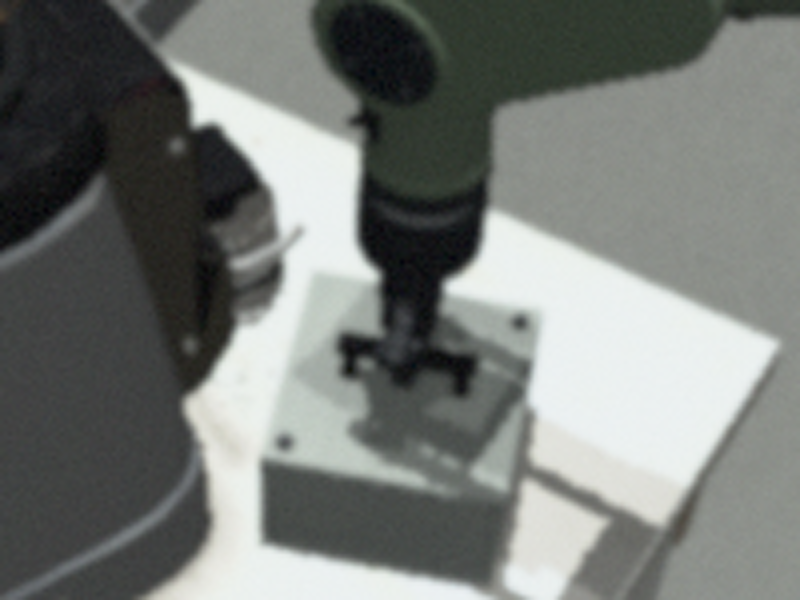

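The jaws now hold the bar at its middle (crop about (405,350)), and the width is 12.5 mm. I'll lift it straight up.

{"op": "arm_command", "data": {"rows": [{"fingers": 0,"linear": [-3,0,0],"angular": [0,0,0]},{"fingers": 0,"linear": [-5,0,0],"angular": [0,0,0]},{"fingers": 0,"linear": [-5,0,0],"angular": [0,0,0]},{"fingers": 0,"linear": [-6,0,0],"angular": [0,0,0]},{"fingers": 0,"linear": [-6,0,0],"angular": [0,0,0]},{"fingers": 0,"linear": [0,0,0],"angular": [0,0,0]},{"fingers": 0,"linear": [0,0,0],"angular": [0,0,0]}], "grip_force": 80}}

```text
t: 7.47
tool_pos: [0.4791, -0.115, 0.1044]
ee_rot: [-0.454, 1.57, -0.369]
force: [-0.3, 0.3, -3.2]
width: 0.0127
```

Run:
```python
from h import *
go(.475,.1,.105,np.pi/2+.0856)
for n in ('side','top'):
    p,d,c=shot(n); P=pts(d,c)
    m=(d>0)&(abs(P[...,0]-.479)<.1)&(abs(P[...,1]+.1145)<.1)&(P[...,2]>.09)&(P[...,2]<.135)
    q=P[m]; A=np.c_[q[:,:2],np.ones(len(q))]
    k=np.ones(len(q),bool)
    for _ in range(6):
        co=np.linalg.lstsq(A[k],q[k,2],rcond=None)[0]; k=abs(A@co-q[:,2])<.004
    print(n,k.sum(),co.round(4), (co@[.479,-.1145,1]).round(4))
```

```text
t 7.47 pos [ 0.4791 -0.115   0.1044] q [-0.26  0.28  1.89 -0.    0.98 -1.91] F [-0.3  0.3 -3.2] T [-0.   -0.03  0.02] w 0.0127 jaw 1.655 tilt [ 1.e-03 -4.e-04 -1.e+00]
shift [ -0.7 214.6  14. ]
turn [-0.001  0.001  0.   ]
side 2466 [-0.0027 -0.0015  0.1279] 0.1268
top 1311 [-0.001   0.0012  0.1266] 0.126
```

{"op": "arm_command", "data": {"rows": [{"fingers": 0,"linear": [-1,8,0],"angular": [0,0,0]},{"fingers": 0,"linear": [0,16,1],"angular": [0,0,0]},{"fingers": 0,"linear": [0,22,1],"angular": [0,0,0]},{"fingers": 0,"linear": [0,22,2],"angular": [0,0,0]},{"fingers": 0,"linear": [0,22,2],"angular": [0,0,0]},{"fingers": 0,"linear": [0,22,2],"angular": [0,0,0]},{"fingers": 0,"linear": [0,22,2],"angular": [0,0,0]},{"fingers": 0,"linear": [0,22,2],"angular": [0,0,0]}]}}

```text
t: 8.23
tool_pos: [0.477, 0.0431, 0.1047]
ee_rot: [2.917, 1.57, 3.002]
force: [-0.1, -0.4, -2.8]
width: 0.0125
```

{"op": "arm_command", "data": {"rows": [{"fingers": 0,"linear": [0,22,2],"angular": [0,0,0]},{"fingers": 0,"linear": [0,18,0],"angular": [0,0,0]},{"fingers": 0,"linear": [0,12,0],"angular": [0,0,0]},{"fingers": 0,"linear": [0,6,0],"angular": [0,0,0]},{"fingers": 0,"linear": [10,0,0],"angular": [0,0,0]},{"fingers": 0,"linear": [20,0,0],"angular": [0,0,0]},{"fingers": 0,"linear": [20,0,0],"angular": [0,0,0]},{"fingers": 0,"linear": [20,0,0],"angular": [0,0,0]}]}}

```text
t: 8.9
tool_pos: [0.4748, 0.0992, 0.0343]
ee_rot: [-0.486, 1.57, -0.402]
force: [0.3, 0.6, -2.9]
width: 0.0118
```

{"op": "arm_command", "data": {"rows": [{"fingers": 0,"linear": [20,0,0],"angular": [0,0,0]},{"fingers": 0,"linear": [10,0,0],"angular": [0,0,0]},{"fingers": 0,"linear": [5,0,0],"angular": [0,0,0]},{"fingers": 0,"linear": [0,0,0],"angular": [0,0,0]},{"fingers": 0,"linear": [0,0,0],"angular": [0,0,0]}]}}

```text
t: 9.32
tool_pos: [0.4751, 0.0993, 0.0002]
ee_rot: [-0.267, 1.57, -0.183]
force: [0.3, -0.9, -2.4]
width: 0.0125
```

```bash
cat >> h.py <<'E'
def platez(x,y,lo,hi):
  for n in ('side','top'):
    p,d,c=shot(n); P=pts(d,c)
    m=(d>0)&(abs(P[...,0]-x)<.07)&(abs(P[...,1]-y)<.07)&(P[...,2]>lo)&(P[...,2]<hi)
    q=P[m]; A=np.c_[q[:,:2],np.ones(len(q))]; k=np.ones(len(q),bool)
    for _ in range(6):
        co=np.linalg.lstsq(A[k],q[k,2],rcond=None)[0]; k=abs(A@co-q[:,2])<.004
    print(n,k.sum(),'slopes',co[:2].round(4),'z',(co@[x,y,1]).round(4))
E
python3 - <<'E'
from h import *
go(.475,.1,-.017,np.pi/2+.0856)
platez(.475,.1,-.01,.03)
E
```

```text
t 9.32 pos [4.751e-01 9.930e-02 2.000e-04] q [ 0.18  0.4   2.03 -0.    0.71 -1.47] F [ 0.3 -0.9 -2.4] T [ 0.05  0.02 -0.03] w 0.0125 jaw 1.6547 tilt [ 5.e-04 -1.e-04 -1.e+00]
shift [17.2  0.7 -0.1]
turn [-0.002  0.001  0.   ]
side 2013 slopes [-0.0009  0.0012] z 0.0226
top 167 slopes [-0.0099 -0.0021] z 0.0231
```

{"op": "arm_command", "data": {"rows": [{"fingers": 0,"linear": [6,0,0],"angular": [0,0,0]},{"fingers": 0,"linear": [5,0,0],"angular": [0,0,0]},{"fingers": 0,"linear": [3,0,0],"angular": [0,0,0]},{"fingers": 0,"linear": [2,0,0],"angular": [0,0,0]},{"fingers": 0,"linear": [0,0,0],"angular": [0,0,0]},{"fingers": 0,"linear": [0,0,0],"angular": [0,0,0]}]}}

```text
t: 9.92
tool_pos: [0.4746, 0.0995, -0.0163]
ee_rot: [-2.798, 1.57, -2.714]
force: [-0.0, 0.8, -3.1]
width: 0.0126
```

{"op": "arm_command", "data": {"rows": [{"fingers": 0,"linear": [1,0,0],"angular": [0,0,0]},{"fingers": 0,"linear": [0,0,0],"angular": [0,0,0]}]}}

```text
t: 10.08
tool_pos: [0.4748, 0.0995, -0.0171]
ee_rot: [-0.503, 1.571, -0.419]
force: [-0.6, -0.4, -1.9]
width: 0.0124
```

Run:
```python
from h import *
go(.475,.1,-.017,np.pi/2+.0856)
platez(.475,.1,-.015,.03)
```

```text
t 10.08 pos [ 0.4748  0.0995 -0.0171] q [ 0.18  0.43  2.05 -0.    0.66 -1.47] F [-0.6 -0.4 -1.9] T [ 0.01 -0.05  0.02] w 0.0124 jaw 1.655 tilt [ 2.e-04 -1.e-04 -1.e+00]
shift [-0.1  0.5  0.2]
turn [-0.001  0.     0.   ]
side 1951 slopes [-0.0006 -0.0001] z 0.0052
top 128 slopes [ 0.0145 -0.0258] z 0.003
```

{"op": "arm_command", "data": {"rows": [{"fingers": 0,"linear": [0.7,0,0],"angular": [0,0,0]},{"fingers": 0,"linear": [0,0,0],"angular": [0,0,0]}]}}

```text
t: 10.35
tool_pos: [0.4749, 0.0996, -0.0174]
ee_rot: [-0.066, 1.57, 0.019]
force: [-1.1, -0.1, 2.1]
width: 0.0122
```

{"op": "arm_command", "data": {"rows": [{"fingers": 45,"linear": [0,0,0],"angular": [0,0,0]},{"fingers": 45,"linear": [0,0,0],"angular": [0,0,0]},{"fingers": 45,"linear": [0,0,0],"angular": [0,0,0]},{"fingers": 45,"linear": [-8,0,0],"angular": [0,0,0]},{"fingers": 45,"linear": [-25,0,0],"angular": [0,0,0]},{"fingers": 45,"linear": [-40,0,0],"angular": [0,0,0]},{"fingers": 85,"linear": [-40,0,0],"angular": [0,0,0]},{"fingers": 85,"linear": [-40,0,0],"angular": [0,0,0]}]}}

```text
t: 11.02
tool_pos: [0.4742, 0.0994, 0.1374]
ee_rot: [-2.468, 1.571, -2.384]
force: [0.8, 0.2, 0.2]
width: 0.0675
```

Run:
```python
from h import *
platez(.475,.1,-.015,.03)
go(.43,-.1145,.15)
for n in('top','side'):
    p,d,c=shot(n); np.savez(n+'7.npz',p=p,d=d,**c)
    cv2.imwrite('pics/%s7.png'%n,cv2.resize(p[120:320,200:460] if n=='top' else p[110:310,200:460],None,fx=3,fy=3,interpolation=cv2.INTER_CUBIC))
```

```text
side 2306 slopes [0.0011 0.0025] z 0.005
top 983 slopes [-0.0004 -0.001 ] z 0.0049
t 11.12 pos [0.4794 0.1004 0.1423] q [ 0.18  0.22  1.85 -0.    1.05 -1.47] F [ 0.   1.4 -0.4] T [-0.02 -0.05 -0.04] w 0.0811 jaw 1.655 tilt [ 0.0149  0.0027 -0.9999]
shift [  -9.  -210.   -67.2]
```

View pics/side7.png

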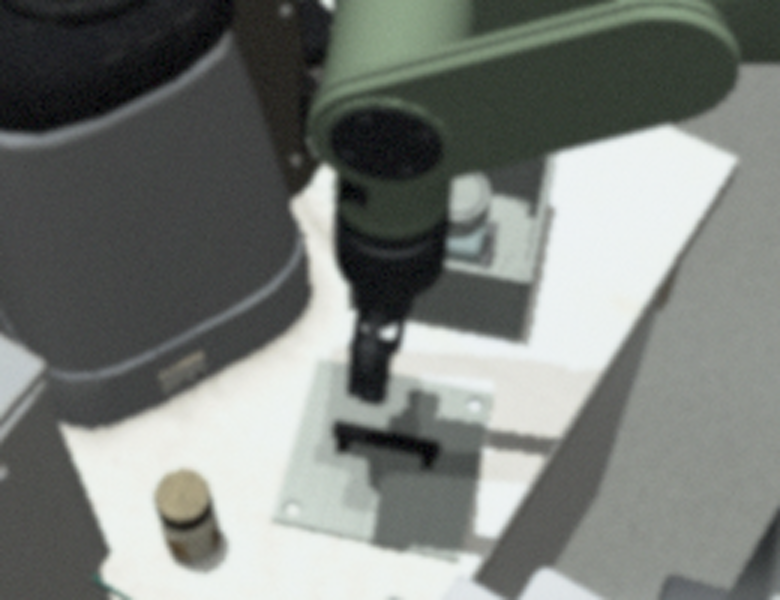

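The cover lies flat on the worktop with its handle up, at crop (385,460), and its plane fit gives a top height of 5 mm with no slope. The spice jar at (187,510) is untouched. The open well with the pale cap shows at (468,200). Next I'll move above the well.

{"op": "arm_command", "data": {"rows": [{"fingers": 85,"linear": [-10,-15,-4],"angular": [0,0,0]},{"fingers": 85,"linear": [0,-28,-6],"angular": [0,0,0]},{"fingers": 85,"linear": [0,-28,-6],"angular": [0,0,0]},{"fingers": 85,"linear": [0,-28,-6],"angular": [0,0,0]},{"fingers": 85,"linear": [0,-28,-6],"angular": [0,0,0]},{"fingers": 85,"linear": [0,-28,-6],"angular": [0,0,0]},{"fingers": 85,"linear": [0,-28,-6],"angular": [0,0,0]},{"fingers": 85,"linear": [0,-28,-6],"angular": [0,0,0]}]}}

```text
t: 11.88
tool_pos: [0.4449, -0.1155, 0.1435]
ee_rot: [2.793, 1.567, 2.877]
force: [0.9, -0.0, -0.6]
width: 0.0849
```

{"op": "arm_command", "data": {"rows": [{"fingers": 85,"linear": [0,0,0],"angular": [0.12,0,0]},{"fingers": 85,"linear": [0,0,0],"angular": [0.12,0,0]},{"fingers": 85,"linear": [0,0,0],"angular": [0.12,0,0]},{"fingers": 85,"linear": [0,0,0],"angular": [0.12,0,0]},{"fingers": 85,"linear": [0,0,0],"angular": [0.12,0,0]},{"fingers": 85,"linear": [0,0,0],"angular": [0.12,0,0]},{"fingers": 85,"linear": [0,0,0],"angular": [0.12,0,0]},{"fingers": 85,"linear": [0,0,0],"angular": [0.12,0,0]}]}}

```text
t: 12.55
tool_pos: [0.4452, -0.1142, 0.1434]
ee_rot: [-2.522, 1.566, 2.88]
force: [-0.2, -0.7, 0.6]
width: 0.0852
```

{"op": "arm_command", "data": {"rows": [{"fingers": 85,"linear": [0,0,0],"angular": [0,0,0]},{"fingers": 85,"linear": [0,0,0],"angular": [0,0,0]}]}}

```text
t: 12.72
tool_pos: [0.4456, -0.1143, 0.1439]
ee_rot: [-2.517, 1.568, 2.894]
force: [0.0, 0.5, 0.6]
width: 0.0849
```

Run:
```python
from h import *
go(.4786,-.1145,.15)
p,d,c=shot('wrist'); cv2.imwrite('pics/w8.png',p); np.savez('w8.npz',p=p,d=d,**c)
P=pts(d,c)
m=(d>0)&(abs(P[...,2]-.095)<.006)&(np.hypot(P[...,0]-.479,P[...,1]+.1145)<.045)
q=P[m][:,:2].astype(np.float32); print(len(q),cv2.minEnclosingCircle(q),np.median(P[m][:,2]))
m=(d>0)&(abs(P[...,2]-.097)<.006)&(np.hypot(P[...,0]-.479,P[...,1]+.1145)>.055)&(np.hypot(P[...,0]-.479,P[...,1]+.1145)<.13)
print(m.sum(),cv2.minAreaRect(P[m][:,:2].astype(np.float32)))
```

```text
t 12.72 pos [ 0.4456 -0.1143  0.1439] q [-0.28  0.19  1.9  -0.    1.06 -0.97] F [0.  0.5 0.6] T [-0.01  0.07  0.02] w 0.0849 jaw 0.698 tilt [-3.e-03  8.e-04 -1.e+00]
shift [-6.2 25.1 21.3]
5087 ((0.4795518219470978, -0.11374710500240326), 0.029486320912837982) 0.09619285004960845
10398 ((0.4801463782787323, -0.11408478021621704), (0.15615242719650269, 0.15607590973377228), 4.744541645050049)
```

View pics/w8.png

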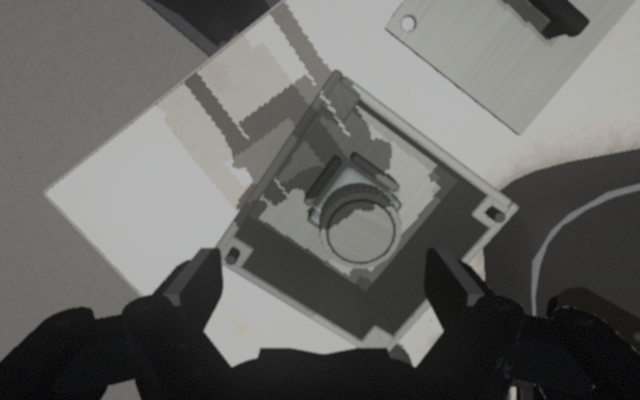

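The wrist view shows the open well with the cap centred at (361,230), on the glass jar and its nest. The pins are at (233,256) and (494,213). The cap-circle and well-rectangle centres agree to within 1 mm.

{"op": "arm_command", "data": {"rows": [{"fingers": 85,"linear": [0,13,11],"angular": [0,0,0]},{"fingers": 85,"linear": [0,13.5,11],"angular": [0,0,0]},{"fingers": 85,"linear": [20,0,0],"angular": [0,0,0]},{"fingers": 85,"linear": [25,0,0],"angular": [0,0,0]},{"fingers": 85,"linear": [20,0,0],"angular": [0,0,0]},{"fingers": 85,"linear": [10,0,0],"angular": [0,0,0]},{"fingers": 85,"linear": [0,0,0],"angular": [0,0,0]},{"fingers": 85,"linear": [0,0,0],"angular": [0,0,0]}]}}

```text
t: 13.43
tool_pos: [0.481, -0.1145, 0.0701]
ee_rot: [-2.425, 1.57, 2.983]
force: [0.7, -0.0, 0.9]
width: 0.0851
```

Run:
```python
from h import *
go(.480,-.114,.029,.698)
p,d,c=shot('wrist'); cv2.imwrite('pics/w9.png',p); P=pts(d,c)
r=np.hypot(P[...,0]-.48,P[...,1]+.114)
m=(d>0)&(abs(P[...,2]-.095)<.005)&(r<.04); print(m.sum(),cv2.minEnclosingCircle(P[m][:,:2].astype(np.float32)))
# finger tips: points along jaw axis
a=.698; u=(P[...,0]-.48)*np.cos(a)+(P[...,1]+.114)*np.sin(a); w=(P[...,0]-.48)*np.sin(a)-(P[...,1]+.114)*np.cos(a)
for s in(-1,1):
    for lo in np.arange(.085,.16,.008):
        k=(d>0)&(s*u>.035)&(s*u<.065)&(abs(w)<.014)&(P[...,2]>=lo)&(P[...,2]<lo+.008)
        if k.sum()>5: print(s,lo.round(3),k.sum(),(s*u[k]).min().round(4),w[k].min().round(4),P[k][:,2].min().round(4))
```

```text
t 13.43 pos [ 0.481  -0.1145  0.0701] q [-0.26  0.32  1.93 -0.    0.89 -0.95] F [ 0.7 -0.   0.9] T [-0.07 -0.01  0.01] w 0.0851 jaw 0.6958 tilt [-7.e-04  1.e-04 -1.e+00]
shift [41.1 -0.4 -1.1]
turn [-0.002 -0.001  0.   ]
10705 ((0.4796541631221771, -0.113709956407547), 0.02960221841931343)
-1 0.109 14 0.0414 -0.0061 0.1154
-1 0.117 406 0.0409 -0.0105 0.117
-1 0.125 662 0.0409 -0.0108 0.125
-1 0.133 780 0.0408 -0.0108 0.133
-1 0.141 821 0.0408 -0.0109 0.141
-1 0.149 698 0.0406 -0.0116 0.149
-1 0.157 1155 0.0386 -0.0133 0.157
1 0.109 14 0.0435 -0.0067 0.1162
1 0.117 418 0.0427 -0.0103 0.117
1 0.125 649 0.0428 -0.0105 0.125
1 0.133 779 0.0427 -0.0106 0.133
1 0.141 822 0.0428 -0.0106 0.141
1 0.149 698 0.0427 -0.0113 0.149
1 0.157 1090 0.0402 -0.0133 0.157
```

View pics/w9.png

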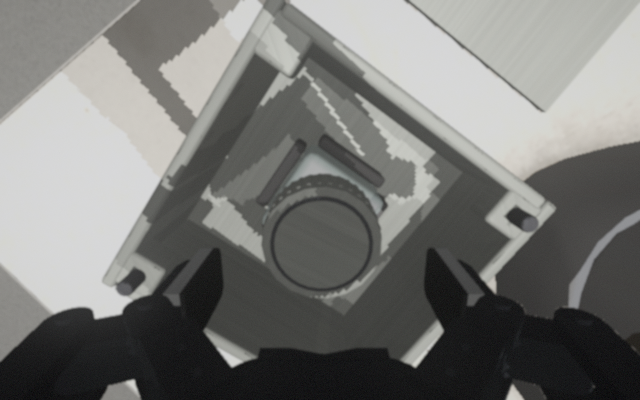

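The cap is centred between the open pads at (322,245), and both fingers hang inside the walls. I'll descend and grip.

{"op": "arm_command", "data": {"rows": [{"fingers": 85,"linear": [10,-0.8,-1.4],"angular": [0,0,0]},{"fingers": 85,"linear": [15,0,0],"angular": [0,0,0]},{"fingers": 85,"linear": [12,0,0],"angular": [0,0,0]},{"fingers": 85,"linear": [6,0,0],"angular": [0,0,0]},{"fingers": 85,"linear": [0,0,0],"angular": [0,0,0]}]}}

```text
t: 13.9
tool_pos: [0.4796, -0.114, 0.0272]
ee_rot: [-2.059, 1.571, -2.935]
force: [-0.1, 1.3, 0.7]
width: 0.0848
```

{"op": "arm_command", "data": {"rows": [{"fingers": 40,"linear": [0,0,0],"angular": [0,0,0]},{"fingers": 40,"linear": [0,0,0],"angular": [0,0,0]},{"fingers": 40,"linear": [0,0,0],"angular": [0,0,0]},{"fingers": 40,"linear": [0,0,0],"angular": [0,0,0]},{"fingers": 40,"linear": [0,0,0],"angular": [0,0,0]},{"fingers": 40,"linear": [0,0,0],"angular": [0,0,0]}], "grip_force": 70}}

```text
t: 14.4
tool_pos: [0.4803, -0.1143, 0.0286]
ee_rot: [0.447, 1.569, -0.428]
force: [-1.9, -0.8, 6.7]
width: 0.0563
```

Run:
```python
from h import *
go(.480,-.114,.027,.698)
p,d,c=shot('side'); cv2.imwrite('pics/s10.png',cv2.resize(p[77:227,251:451],None,fx=4,fy=4,interpolation=cv2.INTER_CUBIC))
```

```text
t 14.4 pos [ 0.4803 -0.1143  0.0286] q [-0.26  0.37  1.98 -0.    0.79 -0.95] F [-1.9 -0.8  6.7] T [-0.07  0.3   0.02] w 0.0563 jaw 0.6953 tilt [ 2.e-03 -9.e-04 -1.e+00]
shift [ 1.6  0.  -0.4]
turn [-0.003  0.002 -0.001]
```

{"op": "arm_command", "data": {"rows": [{"fingers": 40,"linear": [0,0,0],"angular": [-0.06,0,0]},{"fingers": 40,"linear": [0,0,0],"angular": [-0.06,0,0]},{"fingers": 40,"linear": [-0.1,0,0],"angular": [-0.06,0,0]},{"fingers": 40,"linear": [-0.1,0,0],"angular": [-0.06,0,0]}]}}

```text
t: 14.78
tool_pos: [0.4804, -0.1143, 0.0289]
ee_rot: [0.268, 1.568, -0.365]
force: [-0.9, 0.4, 5.5]
width: 0.0568
```

```bash
python3 -c "
from h import *
go(.48,-.114,.027,.698)"
```

```text
t 14.78 pos [ 0.4804 -0.1143  0.0289] q [-0.26  0.37  1.98 -0.    0.79 -1.19] F [-0.9  0.4  5.5] T [-0.12  0.23 -0.07] w 0.0568 jaw 0.938 tilt [ 2.4e-03 -9.0e-04 -1.0e+00]
shift [ 1.9  0.  -0.5]
turn [ 0.24   0.002 -0.001]
```

{"op": "arm_command", "data": {"rows": [{"fingers": 40,"linear": [-0.1,0,0],"angular": [-0.06,0,0]},{"fingers": 40,"linear": [0,0,0],"angular": [-0.06,0,0]},{"fingers": 40,"linear": [-0.1,0,0],"angular": [-0.06,0,0]},{"fingers": 40,"linear": [0,0,0],"angular": [-0.06,0,0]}]}}

```text
t: 15.12
tool_pos: [0.4805, -0.1143, 0.0291]
ee_rot: [0.07, 1.568, -0.322]
force: [-1.7, -1.3, 6.3]
width: 0.0565
```

```bash
python3 -c "
from h import *
go(.48,-.114,.027,.698)"
```

```text
t 15.12 pos [ 0.4805 -0.1143  0.0291] q [-0.26  0.37  1.98 -0.    0.79 -1.43] F [-1.7 -1.3  6.3] T [-0.07  0.2  -0.02] w 0.0565 jaw 1.1779 tilt [ 2.6e-03 -9.0e-04 -1.0e+00]
shift [ 2.1  0.1 -0.6]
turn [ 0.48   0.003 -0.001]
```

{"op": "arm_command", "data": {"rows": [{"fingers": 40,"linear": [-0.1,0,0],"angular": [-0.06,0,0]},{"fingers": 40,"linear": [0,0,0],"angular": [-0.06,0,0]}]}}

```text
t: 15.28
tool_pos: [0.4805, -0.1143, 0.0292]
ee_rot: [-0.061, 1.568, -0.334]
force: [-0.6, 0.2, 6.5]
width: 0.0568
```

```bash
python3 -c "
from h import *
go(.48,-.114,.027,.698)"
```

```text
t 15.28 pos [ 0.4805 -0.1143  0.0292] q [-0.26  0.37  1.98 -0.    0.79 -1.55] F [-0.6  0.2  6.5] T [-0.07  0.2  -0.01] w 0.0568 jaw 1.298 tilt [ 2.6e-03 -9.0e-04 -1.0e+00]
shift [ 2.2  0.2 -0.6]
turn [ 0.6    0.003 -0.001]
```

{"op": "arm_command", "data": {"rows": [{"fingers": 40,"linear": [-0.6,0,0],"angular": [0,0,0]},{"fingers": 40,"linear": [-0.6,0,0],"angular": [0,0,0]},{"fingers": 40,"linear": [0,0,0],"angular": [0,0,0]}]}}

```text
t: 15.53
tool_pos: [0.4804, -0.1143, 0.0295]
ee_rot: [-0.08, 1.568, -0.356]
force: [1.2, 0.6, 2.3]
width: 0.0563
```

{"op": "arm_command", "data": {"rows": [{"fingers": 40,"linear": [0,0,0],"angular": [-0.05,0,0]},{"fingers": 40,"linear": [0,0,0],"angular": [0,0,0]}]}}

```text
t: 15.7
tool_pos: [0.4804, -0.1142, 0.0296]
ee_rot: [-0.042, 1.569, -0.267]
force: [0.7, 0.1, 4.6]
width: 0.0564
```

```bash
python3 -c "
from h import *
go(.48,-.114,.027,.698)
p,d,c=shot('wrist'); cv2.imwrite('pics/w11.png',p);P=pts(d,c);r=np.hypot(P[...,0]-.48,P[...,1]+.114);m=(d>0)&(abs(P[...,2]-.095)<.006)&(r<.02);print(m.sum(),P[m][:,2].mean())"
```

```text
t 15.7 pos [ 0.4804 -0.1142  0.0296] q [-0.26  0.37  1.98 -0.    0.79 -1.6 ] F [0.7 0.1 4.6] T [-0.08 -0.07  0.07] w 0.0564 jaw 1.3456 tilt [ 1.8e-03 -5.0e-04 -1.0e+00]
shift [ 2.6  0.1 -0.4]
turn [ 0.648  0.002 -0.001]
8597 0.09721246206236497
```

{"op": "arm_command", "data": {"rows": [{"fingers": 40,"linear": [-0.3,0,0],"angular": [-0.05,0,0]},{"fingers": 40,"linear": [0,0,0],"angular": [0,0,0]}]}}

```text
t: 15.92
tool_pos: [0.4802, -0.114, 0.0296]
ee_rot: [-0.045, 1.569, -0.221]
force: [0.8, -0.5, 4.4]
width: 0.0565
```

{"op": "arm_command", "data": {"rows": [{"fingers": 40,"linear": [0,0,0],"angular": [-0.05,0,0]},{"fingers": 40,"linear": [0,0,0],"angular": [0,0,0]}]}}

```text
t: 16.08
tool_pos: [0.4801, -0.114, 0.0296]
ee_rot: [-0.125, 1.57, -0.251]
force: [0.6, 0.4, 5.4]
width: 0.0565
```

{"op": "arm_command", "data": {"rows": [{"fingers": 40,"linear": [0,0,0],"angular": [-0.05,0,0]},{"fingers": 40,"linear": [0,0,0],"angular": [0,0,0]}]}}

```text
t: 16.25
tool_pos: [0.48, -0.1141, 0.0297]
ee_rot: [-0.226, 1.57, -0.303]
force: [-0.3, 0.3, 5.0]
width: 0.0562
```

{"op": "arm_command", "data": {"rows": [{"fingers": 40,"linear": [0,0,0],"angular": [-0.05,0,0]},{"fingers": 40,"linear": [0,0,0],"angular": [0,0,0]}]}}

```text
t: 16.42
tool_pos: [0.48, -0.1141, 0.0297]
ee_rot: [-0.301, 1.57, -0.327]
force: [0.0, -0.2, 5.1]
width: 0.0566
```

```bash
python3 -c "
from h import *
go(.48,-.114,.027,.698)"
```

```text
t 16.42 pos [ 0.48   -0.1141  0.0297] q [-0.26  0.37  1.98 -0.    0.79 -1.8 ] F [ 0.  -0.2  5.1] T [-0.07 -0.09  0.01] w 0.0566 jaw 1.5444 tilt [ 9.e-04 -3.e-04 -1.e+00]
shift [2.7 0.1 0. ]
turn [ 0.846  0.001 -0.   ]
```

{"op": "arm_command", "data": {"rows": [{"fingers": 40,"linear": [-0.6,0,0],"angular": [-0.05,0,0]},{"fingers": 40,"linear": [0,0,0],"angular": [0,0,0]}]}}

```text
t: 16.58
tool_pos: [0.4799, -0.1141, 0.0303]
ee_rot: [-0.432, 1.57, -0.408]
force: [0.2, -0.1, 5.7]
width: 0.0563
```

{"op": "arm_command", "data": {"rows": [{"fingers": 40,"linear": [-0.6,0,0],"angular": [-0.05,0,0]},{"fingers": 40,"linear": [0,0,0],"angular": [0,0,0]}]}}

```text
t: 16.75
tool_pos: [0.4798, -0.1141, 0.0308]
ee_rot: [-0.477, 1.57, -0.403]
force: [0.2, -0.6, 4.9]
width: 0.0564
```

```bash
python3 -c "
from h import *
go(.48,-.114,.027,.698)"
```

```text
t 16.75 pos [ 0.4798 -0.1141  0.0308] q [-0.26  0.37  1.98 -0.    0.79 -1.9 ] F [ 0.2 -0.6  4.9] T [-0.05 -0.01  0.  ] w 0.0564 jaw 1.6444 tilt [ 7.e-04 -3.e-04 -1.e+00]
shift [3.8 0.  0.2]
turn [0.946 0.001 0.   ]
```

{"op": "arm_command", "data": {"rows": [{"fingers": 40,"linear": [0,0,0],"angular": [-0.06,0,0]},{"fingers": 40,"linear": [-0.5,0,0],"angular": [0,0,0]},{"fingers": 40,"linear": [-0.5,0,0],"angular": [0,0,0]},{"fingers": 40,"linear": [-0.5,0,0],"angular": [0,0,0]},{"fingers": 40,"linear": [0,0,0],"angular": [0,0,0]}]}}

```text
t: 17.17
tool_pos: [0.4793, -0.1139, 0.0315]
ee_rot: [2.971, 1.57, 3.104]
force: [1.0, -0.5, -0.6]
width: 0.0565
```

{"op": "arm_command", "data": {"rows": [{"fingers": 40,"linear": [-0.6,0,0],"angular": [0,0,0]},{"fingers": 40,"linear": [-0.6,0,0],"angular": [0,0,0]},{"fingers": 40,"linear": [0,0,0],"angular": [0,0,0]}]}}

```text
t: 17.42
tool_pos: [0.4793, -0.1139, 0.0329]
ee_rot: [2.935, 1.57, 3.069]
force: [1.2, -0.2, -3.2]
width: 0.0566
```

```bash
python3 -c "
from h import *
go(.48,-.114,.027,.698)
p,d,c=shot('wrist');P=pts(d,c);r=np.hypot(P[...,0]-.48,P[...,1]+.114);m=(d>0)&(abs(P[...,2]-.1)<.012)&(r<.02);print(m.sum(),P[m][:,2].mean())"
```

```text
t 17.42 pos [ 0.4793 -0.1139  0.0329] q [-0.26  0.37  1.98 -0.    0.8  -1.96] F [ 1.2 -0.2 -3.2] T [-0.13 -0.1  -0.02] w 0.0566 jaw 1.7047 tilt [-7.e-04  0.e+00 -1.e+00]
shift [ 5.9 -0.2  0.7]
turn [ 1.007e+00 -1.000e-03  0.000e+00]
8567 0.10049452985457512
```

```bash
cat >> h.py <<'E'
def jar(n,f=None):
    if f: z=np.load(f); p,d,c=z['p'],z['d'],z
    else: p,d,c=shot(n)
    P=pts(d,c); a=.083; x=P[...,0]-.4798; y=P[...,1]+.114; u=x*np.cos(a)+y*np.sin(a); v=-x*np.sin(a)+y*np.cos(a)
    m=(d>0)&(abs(u)<.028)&(abs(v)<.028)&(P[...,2]>.035)&(P[...,2]<.064)
    h=np.histogram(P[m][:,2],np.arange(.035,.065,.003))[0]
    t=(d>0)&(np.hypot(x,y)<.02)&(P[...,2]>.08)&(P[...,2]<.16)
    print(n,f,'jar z hist',h,'median',np.median(P[m][:,2]).round(4) if m.any() else None,'cap top',np.median(P[t][:,2]).round(4) if t.any() else None)
E
python3 -c "
from h import *
jar('wrist','w8.npz'); jar('side','side7.npz'); jar('wrist'); jar('side'); go(.48,-.114,.06)"
```

```text
wrist w8.npz jar z hist [ 14   5   9  32 231 483  15   0   0] median 0.0507 cap top 0.0964
side side7.npz jar z hist [ 3  0  1  3 19 22 12  0  0] median 0.0506 cap top 0.0963
wrist None jar z hist [  14   13   15   53  492 1559   77    0    0] median 0.0511 cap top 0.1011
side None jar z hist [ 2  5  4 12 30 46 17  1  0] median 0.0504 cap top 0.0994
t 17.57 pos [ 0.4793 -0.114   0.0329] q [-0.26  0.37  1.98 -0.    0.8  -1.96] F [ 1.5 -0.6 -0.5] T [-0.07 -0.06 -0.03] w 0.0564 jaw 1.7049 tilt [-5.e-04 -0.e+00 -1.e+00]
shift [-27.1  -0.1   0.7]
```

The jar's shoulder stayed at 51 mm while the cap rose about 4 mm and the force settled near the cap's weight, so the cap is free. I'll lift it straight up.

{"op": "arm_command", "data": {"rows": [{"fingers": 40,"linear": [-1,0,0],"angular": [0,0,0]},{"fingers": 40,"linear": [-1.5,0,0],"angular": [0,0,0]},{"fingers": 40,"linear": [-1.5,0,0],"angular": [0,0,0]},{"fingers": 40,"linear": [0,0,0],"angular": [0,0,0]},{"fingers": 40,"linear": [0,0,0],"angular": [0,0,0]}]}}

```text
t: 17.98
tool_pos: [0.4795, -0.1139, 0.0373]
ee_rot: [-1.424, 1.571, -1.29]
force: [-0.9, -0.0, -1.0]
width: 0.0565
```

```bash
python3 -c "
from h import *
jar('wrist'); jar('side'); go(.48,-.114,.06)"
```

```text
wrist None jar z hist [  11   15   11   50  485 1731   83    0    0] median 0.0513 cap top 0.1055
side None jar z hist [ 6  5  5 10 33 57 23  2  0] median 0.0506 cap top 0.1036
t 18.08 pos [ 0.4795 -0.1139  0.0372] q [-0.26  0.36  1.97 -0.    0.81 -1.96] F [ 0.1 -0.8 -0.4] T [-0.03 -0.01 -0.07] w 0.0563 jaw 1.705 tilt [-1.e-04 -1.e-04 -1.e+00]
shift [-22.8  -0.1   0.5]
```

The cap is rising freely and the jar is still down, so I'll continue.

{"op": "arm_command", "data": {"rows": [{"fingers": 40,"linear": [-3,0,0],"angular": [0,0,0]},{"fingers": 40,"linear": [-4,0,0],"angular": [0,0,0]},{"fingers": 40,"linear": [-5,0,0],"angular": [0,0,0]},{"fingers": 40,"linear": [-5,0,0],"angular": [0,0,0]},{"fingers": 40,"linear": [-5,0,0],"angular": [0,0,0]},{"fingers": 40,"linear": [-4,0,0],"angular": [0,0,0]},{"fingers": 40,"linear": [0,0,0],"angular": [0,0,0]},{"fingers": 40,"linear": [0,0,0],"angular": [0,0,0]}]}}

```text
t: 18.75
tool_pos: [0.4797, -0.114, 0.0635]
ee_rot: [-0.497, 1.57, -0.363]
force: [-0.0, -0.3, -1.2]
width: 0.0566
```

```bash
python3 -c "
from h import *
jar('wrist'); jar('side'); go(.48,-.114,.063); platez(.475,.1,-.015,.03)
p,d,c=shot('side'); cv2.imwrite('pics/s12.png',cv2.resize(p[100:280,230:450],None,fx=3.3,fy=3.3,interpolation=cv2.INTER_CUBIC))"
```

```text
wrist None jar z hist [  10    9   11   41  359 2012  252   36   43] median 0.0517 cap top 0.1311
side None jar z hist [ 3  5  4 12 44 78 34 13  4] median 0.0513 cap top 0.1302
t 18.85 pos [ 0.4794 -0.1139  0.063 ] q [-0.26  0.33  1.94 -0.    0.87 -1.96] F [ 0.6  0.2 -1.4] T [-0.05  0.07 -0.08] w 0.0562 jaw 1.705 tilt [-3.e-04  0.e+00 -1.e+00]
shift [-0.  -0.2  0.6]
side 2408 slopes [ 0.0009 -0.0007] z 0.005
top 2125 slopes [0.0009 0.0012] z 0.0048
```

View pics/s12.png

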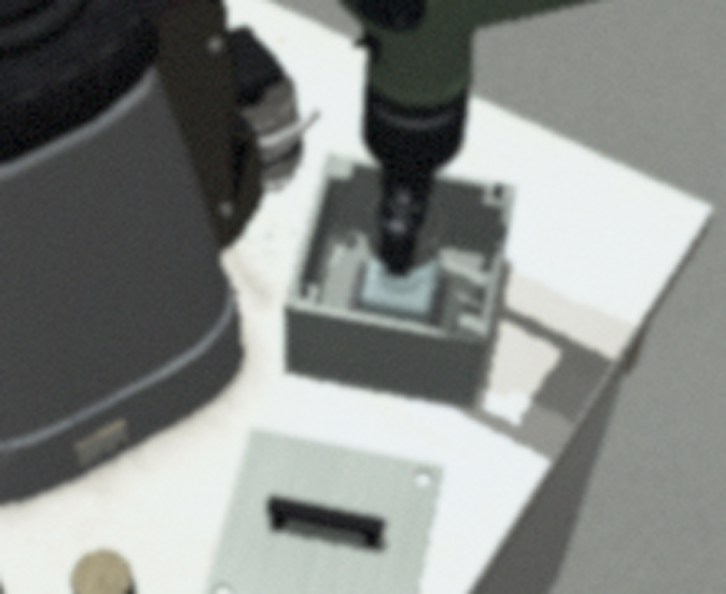

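The final view shows the jar seated in its nest at (400,290), the gripper directly above it, and the cover flat with its handle up at (325,525). By depth the cap's top is at 0.131 m, so its lower edge is about 2 cm above the jar's rim, and the force is about the cap's weight.

```bash
python3 -c "
from h import *
print(ctrl.job_done()); go(.48,-.114,.063)"
```

```text
the job is handed in; nothing more can be done
None
the job is handed in; nothing more can be done
```

The cover is off and laid flat, and the jar is unscrewed. The gripper is holding the cap level above the jar's mouth, and I handed the job in at about 19 s.

- **Cover:** it came straight up off the pins and now lies to the left of the well, handle up. A plane fit gives a top height of 5 mm with slopes of 0.001 or less.
- **Cap:** I turned it about 1.0 rad counter-clockwise and lifted it straight off. Its lower edge is about 2 cm above the jar's rim. The last force reading was about 1 N, close to the cap's own weight.
- **Jar:** it stayed in its nest, with its shoulder reading 51–52 mm before and after. I saw no contact with the other objects.

**Where checks failed or disagreed:**
- **First grasp missed:** it closed above the cover's handle, because the real fingertips are about 35 mm behind the reported TCP. I confirmed this with the wrist and side cameras and allowed for it afterwards. Nothing was touched.
- **Thread release not clear in the torque:** wrist torque showed no distinct drop, since the grip was pressing the cap down at first. I judged the release from the cap following small upward moves while the force stayed near 5 N, so the cap's final angle is an estimate of about 1.05–1.25 rad.
- **Brief downward pull:** the reading touched −3 N early in the lift, then settled to about −0.5 N while the jar stayed put.

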